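Clear the chain tensioner and hold its cage arm wound to the stop

ROBOT

A 6-joint arm with a two-finger parallel gripper is mounted at the origin on a cart in front of the work surface, level with it; the furniture and walls round the work are solid. World frame = base frame: x ahead of the robot, y to its left, z up, the work surface at z = 0. Lengths are in m, angles in rad, forces in N, time in s.
With the tool pointing down it reaches from about 0.325 to 0.85 m from the base axis. Payload 4.4 kg.
Tool frame: the origin (TCP) lies between the finger pads; the fingertips stand 17 mm ahead of it and the grasp point (between the pads) lies 2 mm behind it; z points along the fingers, y is the direction in which the jaws open and shut (so a half turn about z gives the same grasp; the last joint's range is limited). The gripper opens to 94 mm and grips with 3 to 60 N. Pads are 16 mm wide; open, the fingers measure 119 mm over their backs; the gripper's body (75 mm by 177 mm) begins 78 mm behind the grasp point.
Start: joints at [-0.15, 0.207, 1.542, -0, 1.393, -0.15], TCP at [0.575, -0, 0.222] pointing down, gripper open.
Joint ranges: [-2.73, 2.73], [-0.86, 2.22], [0.23, 2.46], [-1.11, 4.25], [0.08, 2.63], [-2.82, 2.82]. Speed limits (rad/s): [2.79, 2.79, 3.14, 3.14, 3.14, 3.14].

INTERFACE

Orientations are given as a rotation vector (axis times angle).
In Python, from station import robot, imaging, job gives the robot as it stands.
- The arm moves only by the tool drive_tool, never from a script. Its argument "moves" is a list of rows, each a list of 7 numbers: the opening, from 0 (shut) to 1 (fully open), then the shift along the tool's x, y, z in cm, then the turn, a rotation vector about the tool's x, y, z in degrees. In form: [[jaw, tx, ty, tz, ax, ay, az], ...]. A call has 1 to 12 rows; each row is the pose to reach, as a shift and turn from the pose commanded when the call began, along the tool's axes at that moment; what a row does not reach only later rows make up. A row lasts 1/12 s, in which the tool goes at most 41.7 mm and 7.16 degrees, less where a joint would pass 70% of its speed; a pose out of reach is approached as far as the arm can. A call with a gripper value outside its range is refused whole. The fingers move at their own pace and stop on an object; "squeeze" is the grip in N (left out, the last holds). Time passes only in rows, so rows that repeat a pose let the fingers close. It gives the time, the measured TCP pose, the force and the opening at its end, in the units of the state.
- robot.get_state(): the state, without advancing time (a new reading comes with each control period).
- imaging.read_camera(name): name is "scene" or "side" or "wrist"; returns the picture (420x560x3 uint8, red, green, blue); there is no depth.
- imaging.camera_params(name): a dict with "camera_matrix" (3x3 intrinsics, pixels), "R" (3x3) and "t" (3): a world point X has camera coordinates R X + t. Camera axes: x right, y down, z forward; pixel columns grow to the right and rows downward; lengths in m; the calibration is good to about 2 mm. A picture is of the moment at which its call begins: read the wrist's pose just before it. camera_params takes no time and is no camera call; for the wrist camera it gives the pose at the moment of the call.
- job.finish_job(): hands the job in, once; it reports no verdict.
The state is a dict: "time_s": time; "qpos": joint angles; "joint_vel": joint speeds; "joint_efforts": joint torques, N m; "eef_pos": TCP position; "ee_rot": TCP orientation; "force": force on the tool from outside, world axes, zero at the start; "moment": the same for the moment, N m; "opening": finger opening in m.
Only numpy, scipy, OpenCV 4.12 (cv2) and the standard library are available. Lean on these libraries where they do the work, as an engineer would, in place of code of your own. Each camera call takes 0.05 s, during which the arm holds its last target.

TASK

Two wood offcuts lie on the base plate of the chain tensioner, in the swing of its spring-loaded cage arm: put both into the blue scrap bin. Then wind the cage arm forward by its orange post, against its spring, until it rests fully against the red stop, and finish while still holding it there with the fingers; do not let it go. Leave the other things on the board where they are.

Things in the scene. Friction and masses are not known exactly. Their poses are not given: they have to be found in the camera images.
- tensioner: chain tensioner, fixed on the plywood work board (top at z = 0.125): grey base plate 240 x 240 x 8 mm reaching from y = -110 to +130 mm, with a dark hanger (54 mm high) and black pivot body near its +y edge, a red stop post and a steel rest post. Origin on the board's top, 95 mm from the pivot axis. z up; +x is forward, away from the robot, turned up to 0.4 rad either way
- cage_arm (a joint): angle of the aluminium cage arm about its vertical pivot, rad: 0 at rest, 1.30 on the red stop, growing counter-clockwise from above. Arm 150 mm from pivot axis to post, from 14 to 37 mm above the board, tip wheel 34 mm across. It points 2.22 rad clockwise from the tensioner's +x at rest, 0.92 rad at the stop. Its spring pushes back with 3.3 N at the post at rest, 8 N at the stop
- pivot (a point): centre of the top of the pivot body, on the arm's vertical turning axis, 55 mm above the board's top; at (0, 95 mm, 55 mm) in the tensioner's frame
- grip_post (a point): point on the axis of the upright orange post at the arm's tip, 58 mm above the board's top; the post is 18 mm in diameter, stands bare from 34 to 75 mm above the board's top, is fixed to the arm and travels with it on a 150 mm radius about the pivot
- stop (a point): centre of the top of the red stop post, 38 mm above the board's top; the arm's forward flank comes to rest against it at 100 mm from the pivot
- scrap_bin: open blue sheet-metal scrap bin, 160 (x) x 200 (y) x 50 mm high, walls and floor about 4 to 5 mm, standing on the board and fixed to it. Origin: centre of its underside, z up. (At the back edge of the board, x over 0.73, stand valve bodies 106 mm and a red-lidded jar 161 mm high, not listed)
- offcut_a: brown wood offcut with a step, 22 (x) x 36 (y) x 24 mm high (16 mm on its lower, -y part), about 30 g, lying on the base plate. Origin: centre of its underside, z up; gripped across its 22 mm x side
- offcut_a_mid (a point): middle of the brown offcut, 12 mm above its underside
- offcut_b: pale wood offcut with a saw cut in its top, 24 (x) x 36 (y) x 24 mm high, about 30 g, lying on the base plate. Origin: centre of its underside, z up; gripped across its 24 mm x side
- offcut_b_mid (a point): middle of the pale offcut, 12 mm above its underside
- pin_case: bystander on the board: small blue box, 52 x 79 x 25 mm; origin at the centre of its underside
- nut_dish: bystander on the board: small steel dish, 69 mm across, 20 mm high; origin at the centre of its underside
- grease_tub: bystander on the board: flat grey tub with yellow lid, 66 mm across, 42 mm high; origin at the centre of its underside
- oil_bottle: bystander on the board: white dropper bottle with red nozzle, 38 mm across, 126 mm high; origin at the centre of its underside
- spare_ring: bystander on the board: orange ring plate, 70 mm across, 12 mm thick; origin at the centre of its underside
- spare_key: bystander on the board: black hex key lying flat, 30 x 92 x 6 mm; origin at the centre of its underside

How it is judged:
By the outcome, as a careful person would: the job done as asked, in the order asked, and still so for the second after the job is handed in, while the arm keeps its last pose, push and grip.
It also fails if it takes over 70 s, if anything falls off the work surface, if the arm or the gripper's body presses on something with over 40 N, if the wrist force passes 120 N, or if a joint passes its speed limit or range.

## Working session

There is one attempt and no reset: what is moved stays moved. The work goes in short steps, Python scripts to look and compute and a tool call to move; the robot and the scene stay as the last step left them, time stands still between calls to the robot, and variables do not carry over. Pictures are saved under pics/ and viewed, and the job is handed in when it is done.

Besides the shell and the picture viewer there is one more tool, called as name([rows], argument=value, ...), one row to a line, values as JSON. drive_tool: Moves the arm, as the interface text tells. Its arguments: {"type":"object","properties":{"moves":{"type":"array"},"squeeze":{"type":"number"}},"required":["moves"]}

```bash
ls; mkdir -p pics; python3 - <<'E'
from station import robot, imaging, job
import cv2
for n in ["scene","side","wrist"]:
    im=imaging.read_camera(n); cv2.imwrite(f"pics/{n}0.png",im[:,:,::-1])
    p=imaging.camera_params(n); print(n,p)
print(robot.get_state())
E
```

```text
pics
scene {'camera_matrix': array([[526.73100042,   0.        , 281.86441056],
       [  0.        , 526.73100042, 214.14520495],
       [  0.        ,   0.        ,   1.        ]]), 'R': array([[ 0.80299318, -0.59564574, -0.02020159],
       [-0.38400834, -0.49116682, -0.78185213],
       [ 0.45578454,  0.63557951, -0.62313654]]), 't': array([-0.48750366,  0.39274468,  1.38145837])}
side {'camera_matrix': array([[384.79161571,   0.        , 272.00198103],
       [  0.        , 384.79161571, 207.25165973],
       [  0.        ,   0.        ,   1.        ]]), 'R': array([[-0.84664744, -0.53214205, -0.00359988],
       [-0.32363615,  0.52025722, -0.79031138],
       [ 0.42243078, -0.66795005, -0.61269484]]), 't': array([0.51472976, 0.35221986, 1.10666718])}
wrist {'camera_matrix': array([[296.9622497 ,   0.        , 279.59209294],
       [  0.        , 296.9622497 , 208.61658061],
       [  0.        ,   0.        ,   1.        ]]), 'R': array([[ 9.99994190e-01, -5.89079745e-04, -3.35740060e-03],
       [ 2.00839454e-04, -9.73060474e-01,  2.30549939e-01],
       [-3.40276612e-03, -2.30549274e-01, -9.73054702e-01]]), 't': array([-0.57416066, -0.02383739,  0.39068501])}
{'time_s': 0.15, 'qpos': array([-1.50502800e-01,  2.07240963e-01,  1.54258728e+00, -5.71724826e-06,
        1.39349636e+00, -1.50528185e-01]), 'joint_vel': array([-4.80120924e-04, -1.68221873e-03, -3.37370815e-03,  7.09673615e-04,
        5.33359226e-05, -7.14918095e-05]), 'joint_efforts': array([ 1.45590316e-04, -3.71313965e+01, -2.81812102e+01,  6.98270788e-02,
        3.27237044e-02, -1.05386437e-04]), 'eef_pos': array([5.74420445e-01, 7.31152283e-05, 2.21566300e-01]), 'ee_rot': array([-2.22042818e+00, -2.22048680e+00,  1.61991304e-03]), 'force': array([-0.24933593,  0.29748377, -0.70773199]), 'moment': array([-0.03166279, -0.00246549,  0.00417693]), 'opening': 0.09390329799913194}
```

View pics/scene0.png

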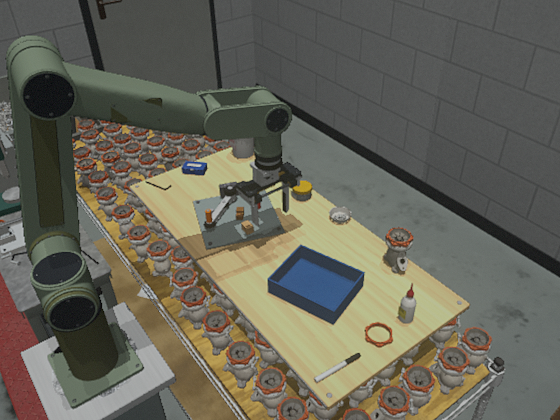

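View pics/side0.png

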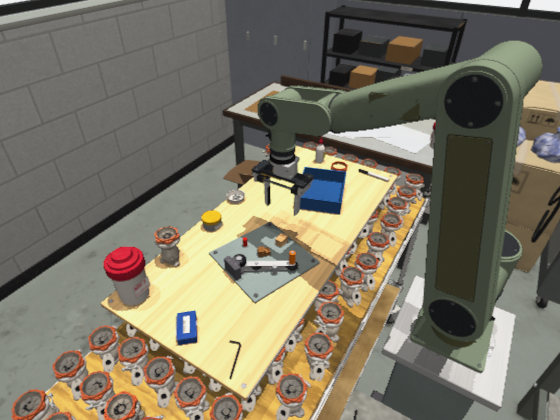

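View pics/wrist0.png

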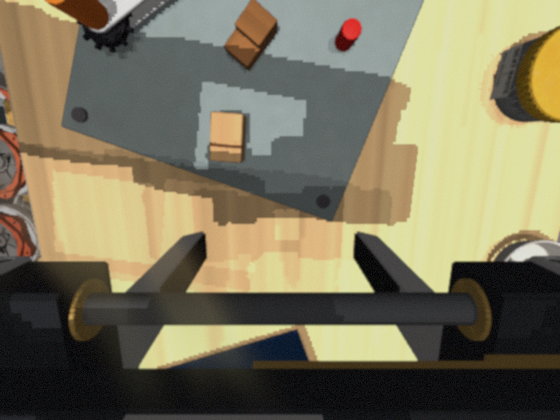

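drive_tool([
  [1,2,0,-2,0,0,0],
  [1,4,0,-4,0,0,0],
  [1,6,0,-6,0,0,0],
  [1,7,0,-8,0,0,0],
  [1,7,0,-8,0,0,0],
  [1,7,0,-8,0,0,0],
])

```text
time_s: 0.65
eef_pos: [0.5755, 0.0702, 0.3032]
ee_rot: [2.219, 2.221, 0.002]
force: [-0.1, -0.5, -0.5]
opening: 0.0942
```

```bash
cat > h.py <<'E'
from station import robot, imaging, job
import cv2, numpy as np
def snap(n,f,box=None,s=1):
    p=imaging.camera_params(n); im=imaging.read_camera(n)[:,:,::-1].copy()
    np.savez(f"pics/{f}.npz",K=p["camera_matrix"],R=p["R"],t=p["t"])
    cv2.imwrite(f"pics/{f}_raw.png",im)
    crop(f,box,s)
def crop(f,box=None,s=1,o=""):
    im=cv2.imread(f"pics/{f}_raw.png")
    if box: im=im[box[1]:box[3],box[0]:box[2]]
    cv2.imwrite(f"pics/{f}{o}.png",cv2.resize(im,None,fx=s,fy=s,interpolation=cv2.INTER_CUBIC))
def px(f,uv,z):
    p=np.load(f"pics/{f}.npz"); R,t=p["R"],p["t"]
    d=R.T@np.linalg.inv(p["K"])@np.array([uv[0],uv[1],1.]); C=-R.T@t
    return C+d*(z-C[2])/d[2]
def proj(f,X):
    p=np.load(f"pics/{f}.npz"); c=p["R"]@np.array(X)+p["t"]; u=p["K"]@c; return u[:2]/u[2]
E
python3 - <<'E'
from h import *
snap("wrist","w1",(0,0,560,420),1.42)
print(robot.get_state()["eef_pos"])
E
```

```text
[0.57466339 0.06963398 0.30152107]
```

View pics/w1.png

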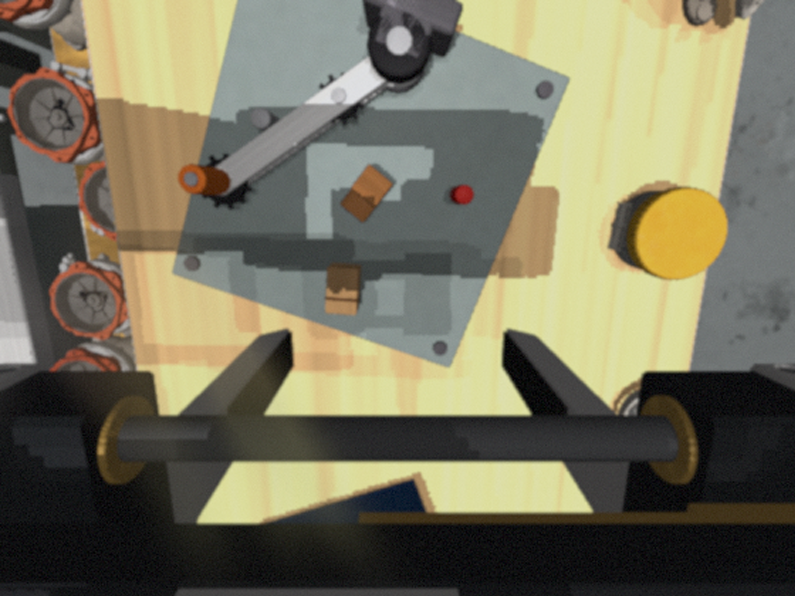

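```bash
python3 - <<'E'
from h import *
crop("w1",(220,100,300,240),4,"c")
crop("w1",(110,0,350,140),3.3,"d")
s=1/1.42
for n,uv,z in [("c1",(546,90),.133),("c2",(192,263),.133),("c3",(440,347),.133),("plateR",(569,77),.133),("plateL",(173,273),.133),("plateB",(450,367),.133),
 ("pivot",(400,41),.18),("posttop",(190,180),.2),("stop",(462,193),.163)]:
    print(n,px("w1",(uv[0]*s,uv[1]*s),z).round(4))
E
```

```text
c1 [0.6842 0.2117 0.133 ]
c2 [0.4132 0.0848 0.133 ]
c3 [0.612  0.0143 0.133 ]
plateR [0.7001 0.2203 0.133 ]
plateL [0.3971 0.0768 0.133 ]
plateB [ 0.6209 -0.0036  0.133 ]
pivot [0.5778 0.2284 0.18  ]
posttop [0.4504 0.1461 0.2   ]
stop [0.6213 0.1388 0.163 ]
```

View pics/w1c.png

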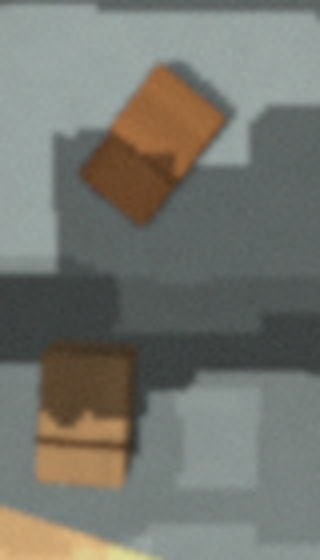

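View pics/w1d.png

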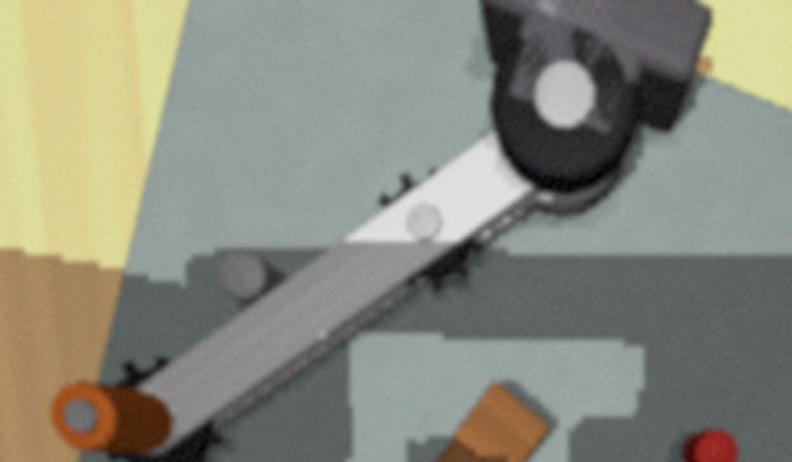

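```bash
python3 - <<'E'
from h import *
p=np.load("pics/w1.npz"); print("C",-p["R"].T@p["t"])
f=lambda u,v,z:px("w1",(220+u/4,100+v/4),z)
A=[f(160,63,.157),f(230,118,.157),f(142,227,.149),f(80,172,.149)]
B=[f(45,344,.157),f(136,344,.157),f(125,488,.157),f(36,485,.157)]
for n,Q in (("A",A),("B",B)):
    Q=np.array(Q); print(n,Q.mean(0),[np.linalg.norm(Q[i]-Q[i-1]).round(4) for i in range(4)])
    w=Q[1]-Q[0]+Q[2]-Q[3]; l=Q[0]-Q[3]+Q[1]-Q[2]
    print(np.degrees(np.arctan2(w[1],w[0])),np.degrees(np.arctan2(l[1],l[0])))
E
```

```text
C [0.57586166 0.1367844  0.46530179]
A [0.55406267 0.13815797 0.153     ] [np.float64(0.0352), np.float64(0.0218), np.float64(0.0368), np.float64(0.0212)]
-39.39981894036415 50.28657786844069
B [0.53546764 0.06842259 0.157     ] [np.float64(0.0386), np.float64(0.0238), np.float64(0.0394), np.float64(0.024)]
-0.9823691696629367 84.42427281613953
```

drive_tool([
  [0.5,-0.3,-4,0,0,0,3],
  [0.5,-0.3,-4,4,0,0,3],
  [0.5,-0.3,-4,8,0,0,3],
  [0.5,-0.3,-4,10,0,0,3],
  [0.5,-0.3,-4,11,0,0,3],
  [0.5,-0.3,-4,11,0,0,3],
  [0.5,-0.3,-4,11,0,0,3],
])

```text
time_s: 1.28
eef_pos: [0.5348, 0.0664, 0.1918]
ee_rot: [-2.279, -2.161, 0.002]
force: [-0.1, -0.4, 1.3]
opening: 0.051
```

```bash
python3 - <<'E'
from h import *
snap("wrist","w2",None,1.42)
snap("side","s2",(180,180,340,320),5)
s=robot.get_state();print(s["eef_pos"],s["opening"])
snap("scene","c2",(180,120,420,340),3.3)
E
```

```text
[0.53643009 0.06661433 0.1940627 ] 0.047279931894458775
```

View pics/w2.png

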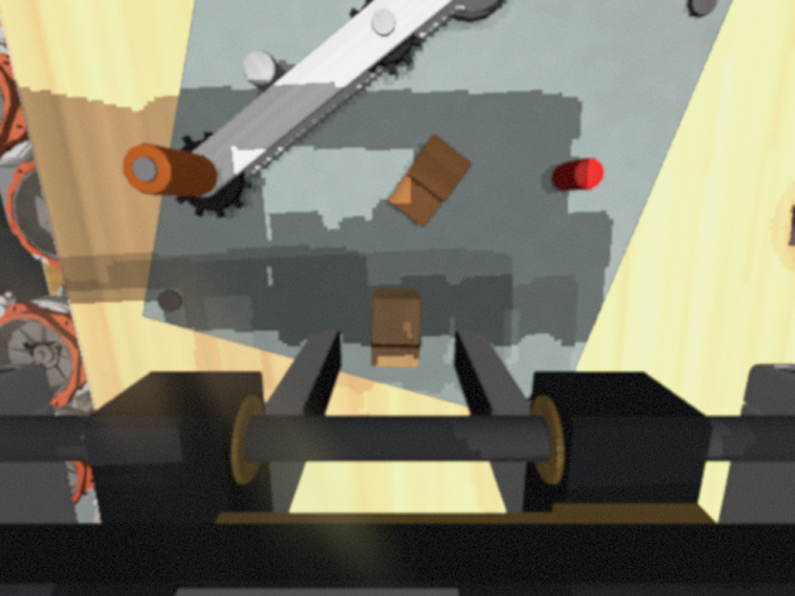

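View pics/s2.png

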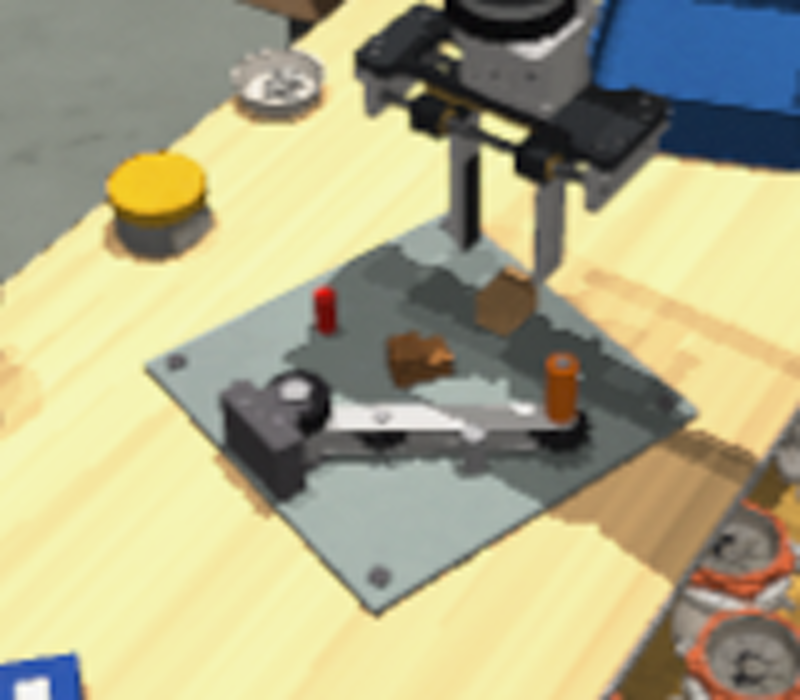

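View pics/c2.png

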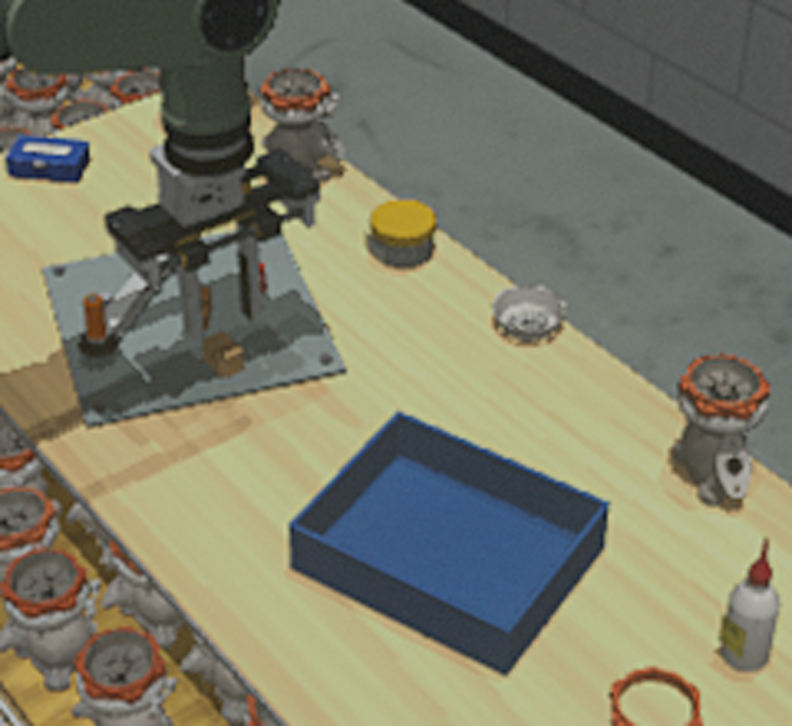

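```bash
python3 - <<'E'
from h import *
s=1/1.42
for uv,z in [((372,290),.157),((420,290),.157),((420,366),.157),((372,365),.157),((372,301),.157)]: print(px("w2",(uv[0]*s,uv[1]*s),z).round(4))
print("A",[px("w2",(u*s,v*s),z).round(4) for u,v,z in [(435,135,.157),(471,162,.157),(425,227,.149),(388,200,.149)]])
for uv in [(399,412),(608,505),(508,632),(291,524)]: print("bin",px("c2",(180+uv[0]/3.3,120+uv[1]/3.3),.175).round(4))
E
```

```text
[0.5244 0.0898 0.157 ]
[0.5473 0.0886 0.157 ]
[0.5457 0.0498 0.157 ]
[0.5218 0.0516 0.157 ]
[0.5241 0.0844 0.157 ]
A [array([0.5568, 0.1581, 0.157 ]), array([0.5725, 0.1458, 0.157 ]), array([0.5513, 0.1177, 0.149 ]), array([0.5343, 0.1313, 0.149 ])]
bin [ 0.5917 -0.1158  0.175 ]
bin [ 0.6543 -0.304   0.175 ]
bin [ 0.5055 -0.3549  0.175 ]
bin [ 0.4432 -0.1673  0.175 ]
```

drive_tool([
  [0.5,0,0,2,0,0,0],
  [0.5,0,0,3.4,0,0,0],
  [0.5,0,0,3.9,0,0,0],
  [0.5,0,0,3.9,0,0,0],
  [0.2,0,0,3.9,0,0,0],
  [0.1,0,0,3.9,0,0,0],
  [0.1,0,0,3.9,0,0,0],
  [0.1,0,0,3.9,0,0,0],
  [0.1,0,0,3.9,0,0,0],
  [0.1,0,0,3.9,0,0,0],
], squeeze=20)

```text
time_s: 2.27
eef_pos: [0.5357, 0.067, 0.1545]
ee_rot: [2.278, 2.162, 0.002]
force: [-1.4, -0.5, 4.6]
opening: 0.0237
```

drive_tool([
  [0.1,0,0,-3,0,0,0],
  [0.1,0,0,-6,0,0,0],
  [0.1,-3,0.5,-8,0,0,0],
  [0.1,-7,1,-8,0,0,0],
  [0.1,-11,1.5,-8,0,0,0],
  [0.1,-15,2,-8,0,0,0],
  [0.1,-19,2.5,-8,0,0,0],
  [0.1,-23,3,-8,0,0,0],
  [0.1,-27,3.5,-8,0,0,0],
  [0.1,-31,4,-8,0,0,0],
  [0.1,-33.8,4.5,-8,0,0,0],
  [0.1,-33.8,4.5,-8,0,0,0],
])

```text
time_s: 3.27
eef_pos: [0.5618, -0.2789, 0.2328]
ee_rot: [2.284, 2.154, -0.003]
force: [-1.0, 0.7, 0.2]
opening: 0.0238
```

```bash
python3 - <<'E'
from h import *
snap("scene","c3",(180,120,420,340),3.3)
s=robot.get_state();print(s["eef_pos"],s["opening"])
E
```

```text
[ 0.56173995 -0.27572049  0.23264417] 0.02373552462107574
```

View pics/c3.png

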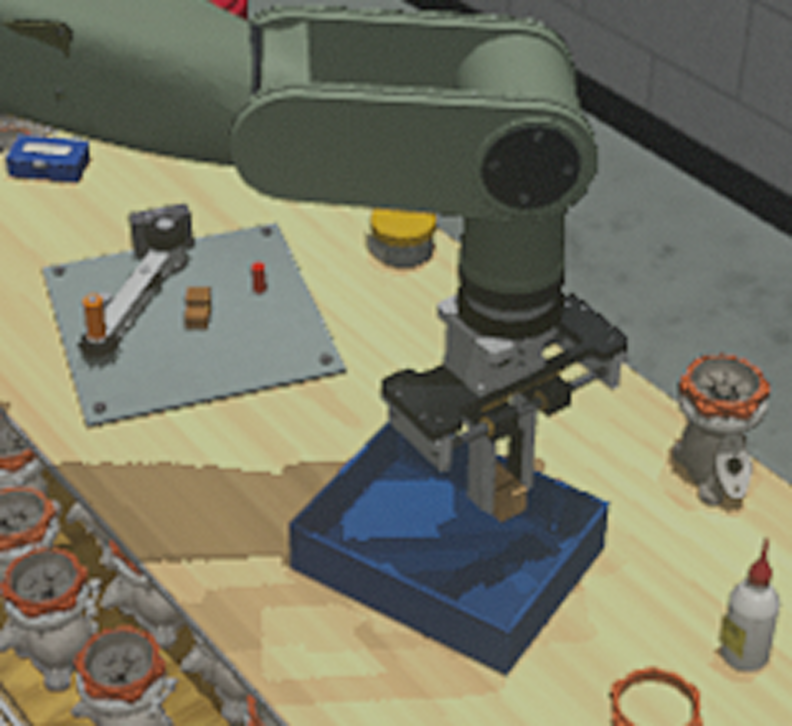

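drive_tool([
  [0.1,0,0,3,0,0,0],
  [0.1,0,0,5.5,0,0,0],
  [0.1,0,0,7.2,0,0,0],
  [0.1,0,0,7.6,0,0,0],
  [0.1,0,0,7.6,0,0,0],
  [0.5,0,0,7.6,0,0,0],
  [0.5,0,0,7.6,0,0,0],
  [0.5,0,0,7.6,0,0,0],
  [0.5,0,0,7.6,0,0,0],
  [0.5,0,0,4,0,0,0],
  [0.5,0,0,0,0,0,0],
  [0.5,0,0,0,0,0,0],
])

```text
time_s: 4.32
eef_pos: [0.5666, -0.2757, 0.2438]
ee_rot: [2.267, 2.151, 0.006]
force: [0.9, -1.4, 2.4]
opening: 0.0469
```

```bash
python3 - <<'E'
from h import *
snap("scene","c4",(180,120,420,340),3.3)
s=robot.get_state();print(s["eef_pos"],s["opening"])
E
```

```text
[ 0.56559327 -0.27508708  0.24069338] 0.047168005500968335
```

View pics/c4.png

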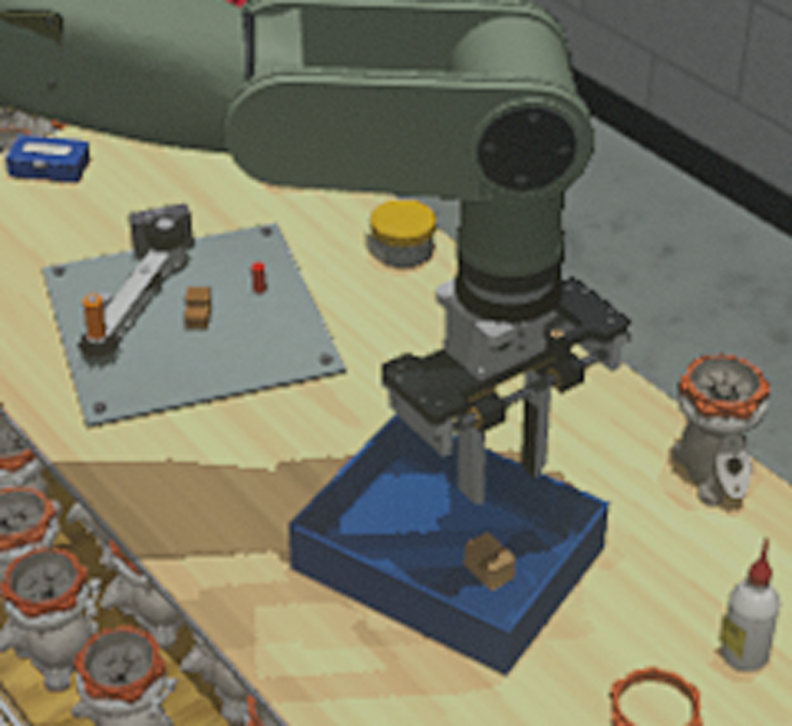

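drive_tool([
  [0.43,3,-0.3,0,0,0,0],
  [0.43,7,-0.6,0,0,0,5],
  [0.43,11,-0.9,0,0,0,10],
  [0.43,15,-1.2,0,0,0,15],
  [0.43,19,-1.5,0,0,0,20],
  [0.43,23,-1.8,0,0,0,25],
  [0.43,27,-2.1,0,0,0,30],
  [0.43,31,-2.5,0,0,0,35],
  [0.43,35,-3,0,0,0,36.5],
  [0.43,39,-3.3,0,0,0,36.5],
  [0.43,41,-3.3,0,0,0,36.5],
  [0.43,41,-3.3,0,0,0,36.5],
])

```text
time_s: 5.37
eef_pos: [0.5499, 0.1425, 0.2331]
ee_rot: [-2.836, -1.347, -0.001]
force: [0.1, 0.4, -0.1]
opening: 0.0402
```

drive_tool([
  [0.43,0,0,0,0,0,0],
  [0.43,0,0,0,0,0,0],
])

```text
time_s: 5.53
eef_pos: [0.5506, 0.1375, 0.2331]
ee_rot: [2.841, 1.34, -0.001]
force: [0.6, 0.2, 0.7]
opening: 0.0402
```

```bash
python3 - <<'E'
from h import *
from scipy.spatial.transform import Rotation as R
s=robot.get_state();print(s["eef_pos"],s["opening"],R.from_rotvec(s["ee_rot"]).as_matrix().round(3))
snap("wrist","w5",None,1.42)
snap("side","s5",(180,180,340,320),5)
E
```

```text
[0.5505912  0.1375003  0.23310638] 0.04019968074127261 [[ 0.636  0.771 -0.001]
 [ 0.771 -0.636 -0.001]
 [-0.001  0.    -1.   ]]
```

View pics/w5.png

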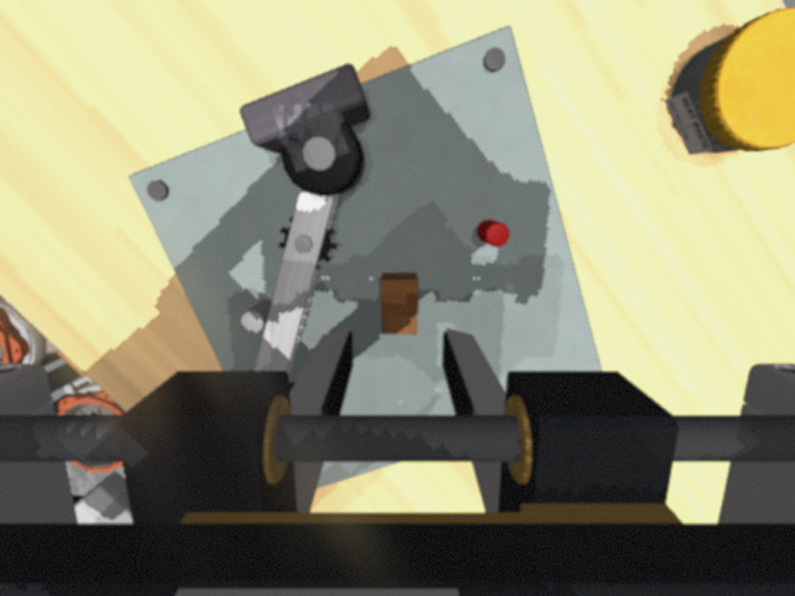

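View pics/s5.png

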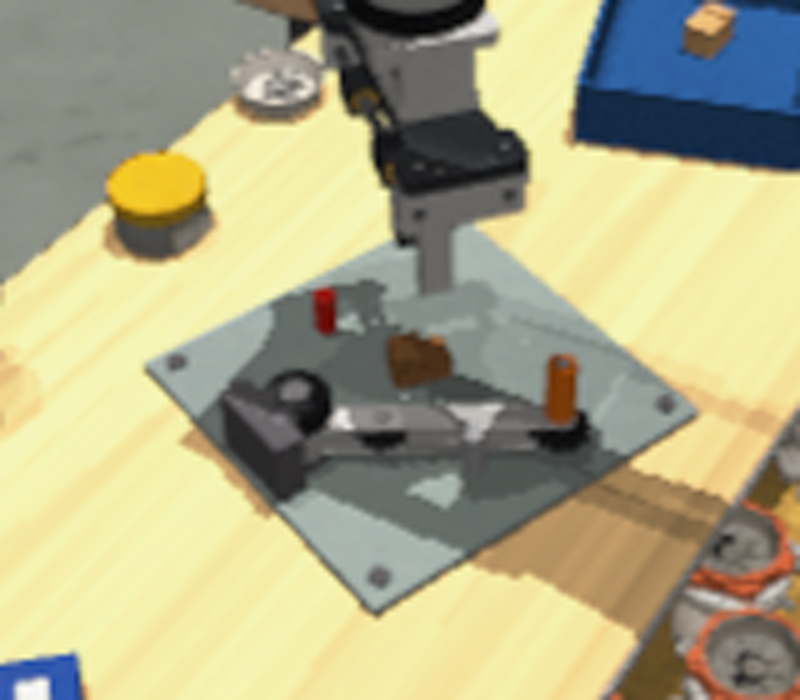

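drive_tool([
  [0.43,0.2,0.1,3,0,0,0],
  [0.43,0.2,0.1,5.5,0,0,0],
  [0.43,0.2,0.1,7,0,0,0],
  [0.43,0.2,0.1,7.9,0,0,0],
  [0.43,0.2,0.1,7.9,0,0,0],
  [0.2,0.2,0.1,7.9,0,0,0],
  [0.1,0.2,0.1,7.9,0,0,0],
  [0.1,0.2,0.1,7.9,0,0,0],
  [0.1,0.2,0.1,7.9,0,0,0],
  [0.1,0.2,0.1,7.9,0,0,0],
  [0.1,0.2,0.1,7.9,0,0,0],
], squeeze=20)

```text
time_s: 6.55
eef_pos: [0.5541, 0.1391, 0.1562]
ee_rot: [2.84, 1.34, 0.005]
force: [0.7, -1.0, 4.9]
opening: 0.0215
```

drive_tool([
  [0.1,0,0,-3,0,0,0],
  [0.1,0,0,-6,0,0,0],
  [0.1,-1.5,1.1,-8,0,0,0],
  [0.1,-4.5,3.3,-8,0,0,-5],
  [0.1,-7.5,5.5,-8,0,0,-10],
  [0.1,-10.5,7.7,-8,0,0,-15],
  [0.1,-13.5,10,-8,0,0,-20],
  [0.1,-16.5,12.2,-8,0,0,-25],
  [0.1,-19.5,14.4,-8,0,0,-30],
  [0.1,-22.5,16.6,-8,0,0,-36],
  [0.1,-25.5,18.8,-8,0,0,-36],
  [0.1,-27.1,20,-8,0,0,-36],
])

```text
time_s: 7.55
eef_pos: [0.534, -0.2007, 0.2342]
ee_rot: [2.291, 2.149, -0.002]
force: [-0.2, 0.1, -0.2]
opening: 0.0213
```

drive_tool([
  [0.1,0,0,0,0,0,0],
  [0.1,0,0,0,0,0,0],
])

```text
time_s: 7.72
eef_pos: [0.5343, -0.1977, 0.234]
ee_rot: [-2.29, -2.149, -0.001]
force: [-0.6, 0.2, -0.3]
opening: 0.0219
```

```bash
python3 - <<'E'
from h import *
s=robot.get_state();print(s["eef_pos"],s["opening"])
snap("scene","c6",(180,120,420,340),3.3)
E
```

```text
[ 0.53433502 -0.19770765  0.23398243] 0.02186103411615877
```

View pics/c6.png

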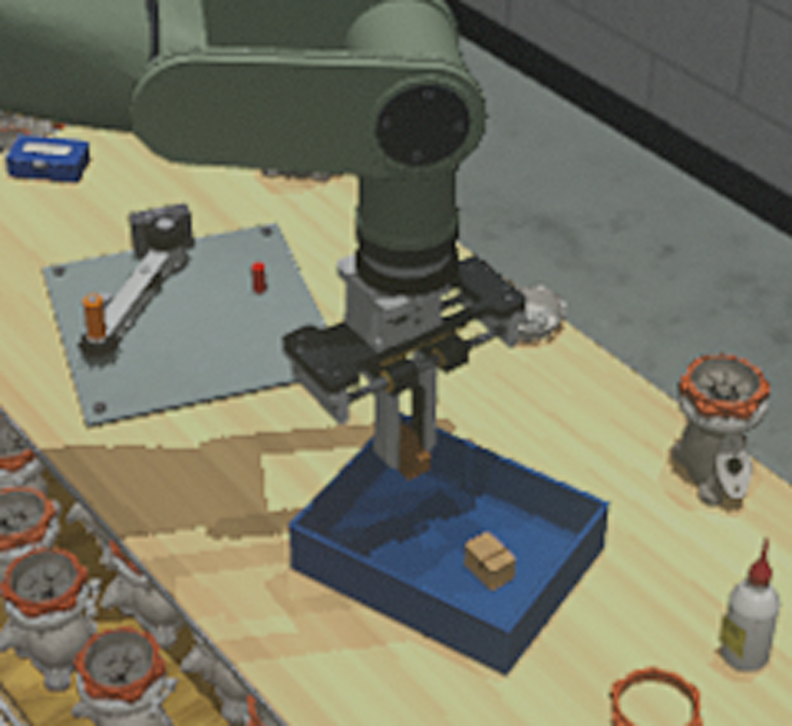

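drive_tool([
  [0.1,0,0,3,0,0,0],
  [0.1,0,0,5.5,0,0,0],
  [0.1,0,0,7.2,0,0,0],
  [0.1,0,0,7.7,0,0,0],
  [0.1,0,0,7.7,0,0,0],
  [0.45,0,0,7.7,0,0,0],
  [0.45,0,0,7.7,0,0,0],
  [0.45,0,0,7.7,0,0,0],
  [0.45,0,0,7.7,0,0,0],
  [0.45,0,0,4,0,0,0],
  [0.45,0,0,0,0,0,0],
  [0.45,0,0,0,0,0,0],
])

```text
time_s: 8.77
eef_pos: [0.5395, -0.1997, 0.2442]
ee_rot: [2.277, 2.142, 0.008]
force: [1.5, -1.0, 0.4]
opening: 0.0422
```

drive_tool([
  [0.45,2,0,-1,0,0,0],
  [0.45,5,0,-3,0,0,0],
  [0.45,8,0,-5,0,0,0],
  [0.45,11,0,-6,0,0,0],
  [0.45,14,0,-6,0,0,0],
  [0.45,17,0,-6,0,0,0],
  [0.45,20,0,-6,0,0,0],
  [0.45,22,0,-6,0,0,0],
  [0.45,22,0,-6,0,0,0],
  [0.45,22,0,-6,0,0,0],
])

```text
time_s: 9.6
eef_pos: [0.5484, 0.0231, 0.2952]
ee_rot: [2.285, 2.154, 0.001]
force: [0.3, -0.3, 0.1]
opening: 0.0421
```

```bash
python3 - <<'E'
from h import *
from scipy.spatial.transform import Rotation as R
s=robot.get_state();print(s["eef_pos"],s["opening"],s["qpos"],R.from_rotvec(s["ee_rot"]).as_matrix().round(3))
snap("wrist","w7",None,1.42)
snap("scene","c7",(180,120,420,340),3.3)
E
```

```text
[0.54843594 0.02307384 0.29519852] 0.042130241700627985 [-1.15321252e-01  1.02313509e-01  1.51107554e+00 -5.33701666e-04
  1.52658265e+00 -5.63798401e-02] [[ 0.059  0.998  0.002]
 [ 0.998 -0.059 -0.001]
 [-0.001  0.002 -1.   ]]
```

View pics/c7.png

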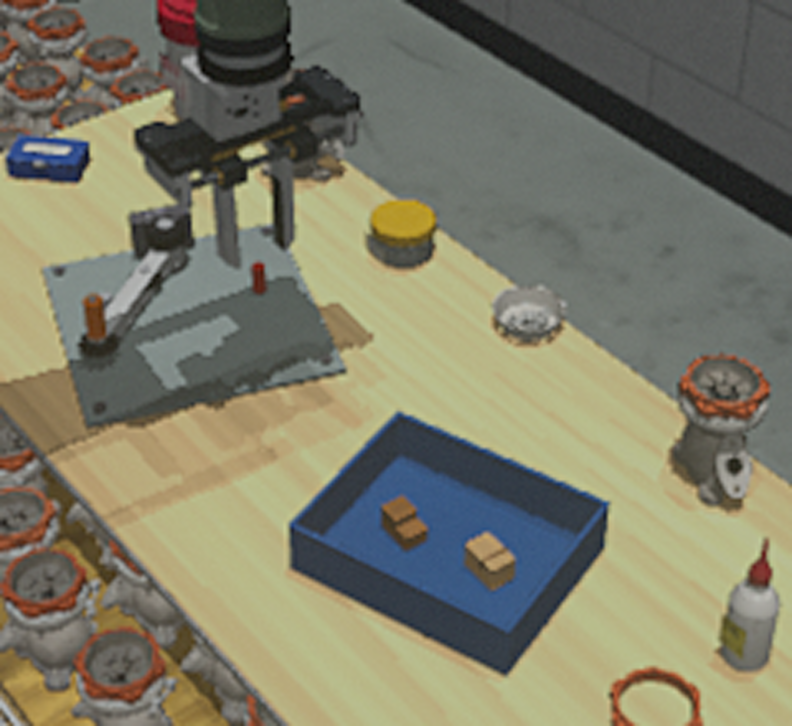

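View pics/w7.png

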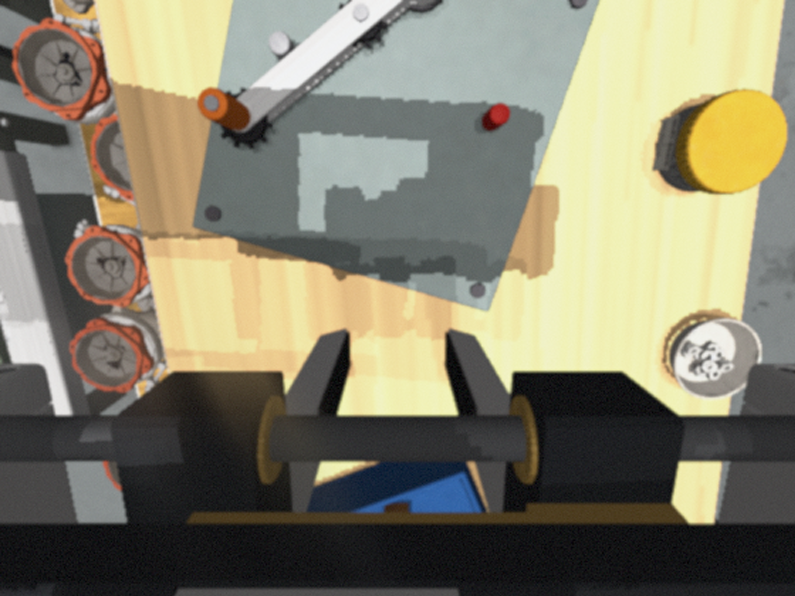

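```bash
python3 - <<'E'
from h import *
s=1/1.42
print(px("w7",(212*s,103*s),.2),"stop",px("w7",(497*s,115*s),.163))
# scene cam cross-check
print(px("c7",(180+93/3.3,120+297/3.3),.2), "pivot w5",px("w5",(319*s,153*s),.18),"stop",px("w5",(494*s,232*s),.163))
E
```

```text
[0.45147153 0.14681573 0.2       ] stop [0.62087488 0.13682798 0.163     ]
[0.45312231 0.15198062 0.2       ] pivot w5 [0.57714225 0.22860606 0.18      ] stop [0.62204276 0.14035415 0.163     ]
```

drive_tool([
  [0.5,1.5,-1.3,0,0,0,6],
  [0.5,3,-2.6,0,0,0,12],
  [0.5,4.5,-4,1,0,0,18],
  [0.5,6,-5.3,2,0,0,24],
  [0.5,7.5,-6.7,3,0,0,30],
  [0.5,9,-8,4,0,0,36],
  [0.5,10.5,-9.3,5,0,0,42],
  [0.5,11.7,-10.4,6,0,0,48],
  [0.5,11.7,-10.4,6,0,0,53.6],
  [0.5,11.7,-10.4,6,0,0,53.6],
  [0.5,11.7,-10.4,6,0,0,53.6],
  [0.5,11.7,-10.4,6,0,0,53.6],
])

```text
time_s: 10.7
eef_pos: [0.4524, 0.1446, 0.235]
ee_rot: [3.012, 0.89, 0.002]
force: [-0.7, 0.7, 0.1]
opening: 0.0473
```

```bash
python3 - <<'E'
from h import *
from scipy.spatial.transform import Rotation as R
s=robot.get_state();print(s["eef_pos"],s["opening"],s["qpos"],R.from_rotvec(s["ee_rot"]).as_matrix().round(3))
snap("wrist","w8",None,1.42)
snap("side","s8",(180,180,340,320),5)
E
```

```text
[0.45241695 0.14463661 0.23503887] 0.04732202762469038 [ 1.27112953e-01 -2.11910561e-02  1.76294720e+00 -2.61321541e-04
  1.39849411e+00  1.12345310e+00] [[ 0.839  0.543  0.001]
 [ 0.543 -0.839 -0.   ]
 [ 0.001  0.001 -1.   ]]
```

View pics/w8.png

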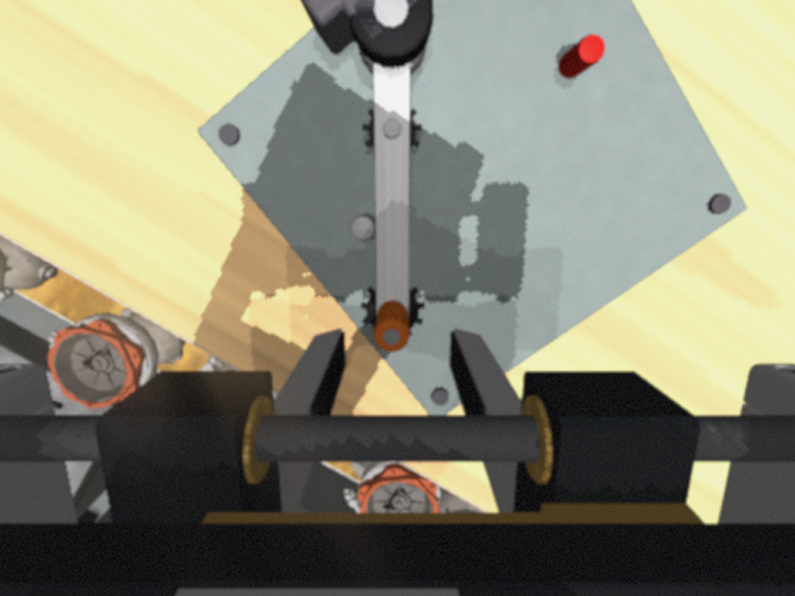

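View pics/s8.png

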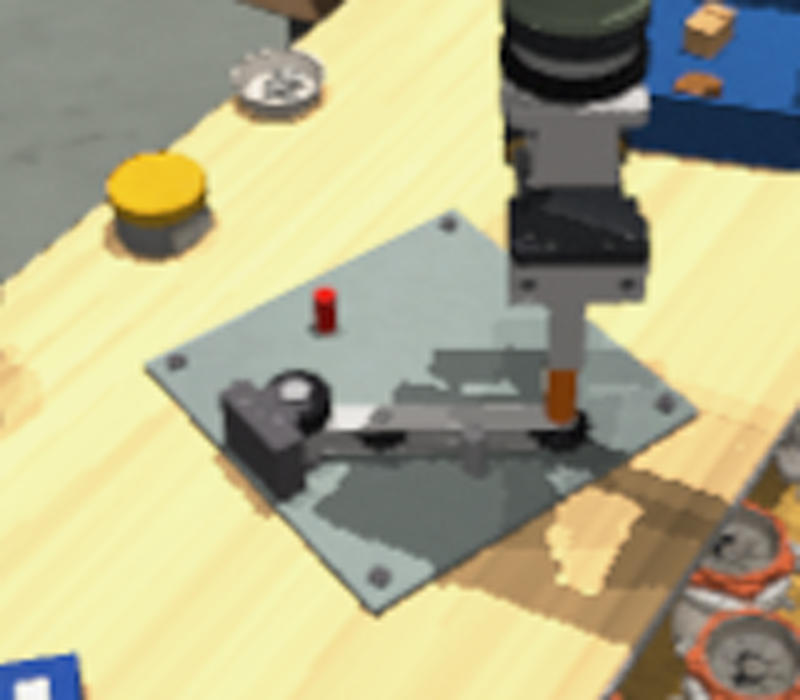

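drive_tool([
  [0.5,0,-0.2,2,0,0,0],
  [0.5,0,-0.2,4,0,0,0],
  [0.5,0,-0.2,5.1,0,0,0],
  [0.5,0,-0.2,5.1,0,0,0],
  [0.5,0,-0.2,5.1,0,0,0],
  [0.2,0,-0.2,5.1,0,0,0],
  [0,0,-0.2,5.1,0,0,0],
  [0,0,-0.2,5.1,0,0,0],
  [0,0,-0.2,5.1,0,0,0],
  [0,0,-0.2,5.1,0,0,0],
  [0,0,-0.2,5.1,0,0,0],
  [0,0,-0.2,5.1,0,0,0],
], squeeze=25)

```text
time_s: 11.8
eef_pos: [0.4509, 0.1472, 0.1841]
ee_rot: [3.012, 0.89, 0.002]
force: [0.5, -0.7, 1.8]
opening: 0.0174
```

```bash
cat > arc.py <<'E'
from h import *
from scipy.spatial.transform import Rotation as R
s=robot.get_state();p=s["eef_pos"];M=R.from_rotvec(s["ee_rot"]).as_matrix()
P=np.array([.5775,.2285]); d=p[:2]-P
print(p,"op",s["opening"],"F",s["force"],"r",np.linalg.norm(d),"ang",np.degrees(np.arctan2(d[1],d[0])), "jaw",np.degrees(np.arctan2(M[1,1],M[0,1])),s["time_s"])
E
python3 arc.py; python3 - <<'E'
from h import *
snap("side","s9",(180,180,340,320),5)
E
```

```text
[0.45092537 0.14716345 0.18405066] op 0.017445299201476548 F [ 0.50546307 -0.66970182  1.81424521] r 0.15045521007133777 ang -147.2752972516768 jaw -57.096420378015424 11.8
```

View pics/s9.png

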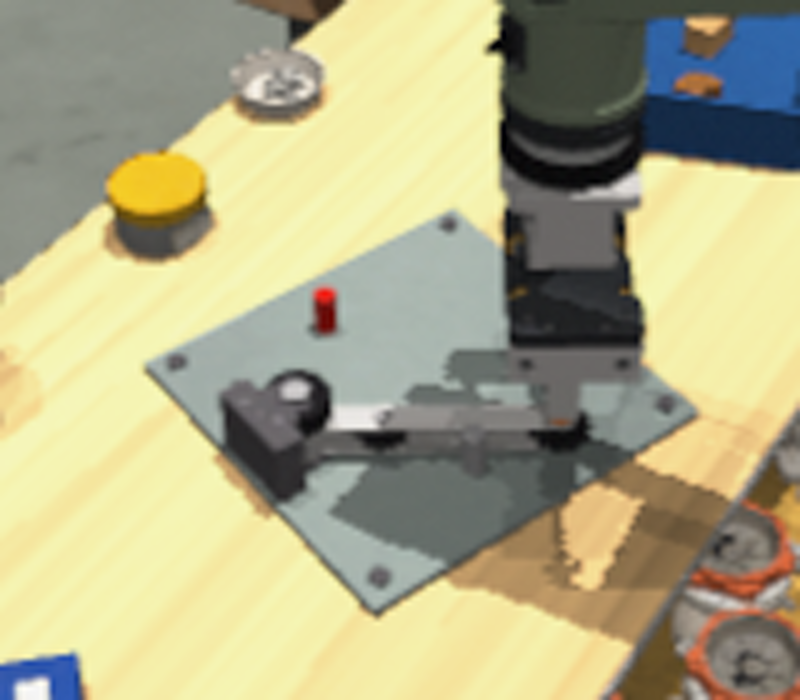

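drive_tool([
  [0,0.06,1.31,0,0,0,-5],
  [0,0.23,2.6,0,0,0,-10],
  [0,0.51,3.88,0,0,0,-15],
  [0,0.9,5.13,0,0,0,-20],
  [0,1.41,6.34,0,0,0,-25],
  [0,2.01,7.5,0,0,0,-30],
  [0,2.01,7.5,0,0,0,-30],
  [0,2.01,7.5,0,0,0,-30],
], squeeze=30)

```text
time_s: 12.52
eef_pos: [0.5075, 0.0957, 0.184]
ee_rot: [-2.68, -1.635, 0.001]
force: [-4.0, 1.2, 6.9]
opening: 0.0174
```

```bash
python3 arc.py
```

```text
[0.50749726 0.09573949 0.18401307] op 0.017444617486138597 F [-3.99884382  1.20749443  6.88950909] r 0.15008576733510942 ang -117.8020480459814 jaw -27.234335465428842 12.5167
```

drive_tool([
  [0,0.06,1.31,0,0,0,-5],
  [0,0.23,2.6,0,0,0,-10],
  [0,0.51,3.88,0,0,0,-15],
  [0,0.9,5.13,0,0,0,-20],
  [0,1.41,6.34,0,0,0,-25],
  [0,2.01,7.5,0,0,0,-30],
  [0,2.71,8.6,0,0,0,-35],
  [0,3.51,9.64,0,0,0,-40],
  [0,3.51,9.64,0,0,0,-40],
  [0,3.51,9.64,0,0,0,-40],
])

```text
time_s: 13.35
eef_pos: [0.6085, 0.0823, 0.184]
ee_rot: [-1.958, -2.453, 0.005]
force: [-6.5, -1.9, 7.9]
opening: 0.0174
```

```bash
python3 arc.py
```

```text
[0.60846219 0.08227715 0.18398396] op 0.017362649369170004 F [-6.46842045 -1.89833139  7.94170099] r 0.14946498022666904 ang -78.04441039102656 jaw 12.804680996511731 13.35
```

drive_tool([
  [0,0.01,0.4,0,0,0,-1.5],
  [0,0.02,0.8,0,0,0,-3],
  [0,0.04,1.05,0,0,0,-4],
  [0,0.06,1.3,0,0,0,-5],
  [0,0.06,1.3,0,0,0,-5],
  [0,0.06,1.3,0,0,0,-5],
])

```text
time_s: 13.85
eef_pos: [0.6205, 0.0855, 0.184]
ee_rot: [-1.85, -2.536, 0.006]
force: [-5.8, -2.2, 6.9]
opening: 0.0175
```

```bash
python3 arc.py
```

```text
[0.62050788 0.08545885 0.18401242] op 0.017472455453753935 F [-5.82655763 -2.1740347   6.8782123 ] r 0.14936682380601105 ang -73.26565423315559 jaw 17.777550072706656 13.85
```

Tangential about 6–7 N, so it's not yet on the stop. I'll advance 2 mm at a time, watching the force.

drive_tool([
  [0,0,0.1,0,0,0,0],
  [0,0,0.2,0,0,0,0],
  [0,0,0.2,0,0,0,0],
  [0,0,0.2,0,0,0,0],
])

```text
time_s: 14.18
eef_pos: [0.6217, 0.0858, 0.184]
ee_rot: [-1.849, -2.536, 0.008]
force: [-7.9, -2.6, 7.1]
opening: 0.0176
```

```bash
python3 arc.py
```

```text
[0.62171409 0.08582849 0.18401403] op 0.01760706377957201 F [-7.86447953 -2.64013848  7.08652881] r 0.14936547318156546 ang -72.7817222341767 jaw 17.788176400851295 14.1833
```

drive_tool([
  [0,0,0.1,0,0,0,0],
  [0,0,0.2,0,0,0,0],
  [0,0,0.2,0,0,0,0],
  [0,0,0.2,0,0,0,0],
])

```text
time_s: 14.52
eef_pos: [0.622, 0.0859, 0.1839]
ee_rot: [-1.848, -2.534, 0.013]
force: [-12.9, -4.6, 10.6]
opening: 0.0174
```

```bash
python3 arc.py;  python3 - <<'E'
from h import *
snap("side","s10",(180,160,340,300),5)
snap("scene","c10",(180,120,420,340),3.3)
snap("wrist","w10",None,1.42)
E
```

```text
[0.62199102 0.08588046 0.18393793] op 0.017444723153739992 F [-12.90613557  -4.56579451  10.58785701] r 0.14939807582174872 ang -72.67437625225813 jaw 17.78807788659267 14.5167
```

View pics/s10.png

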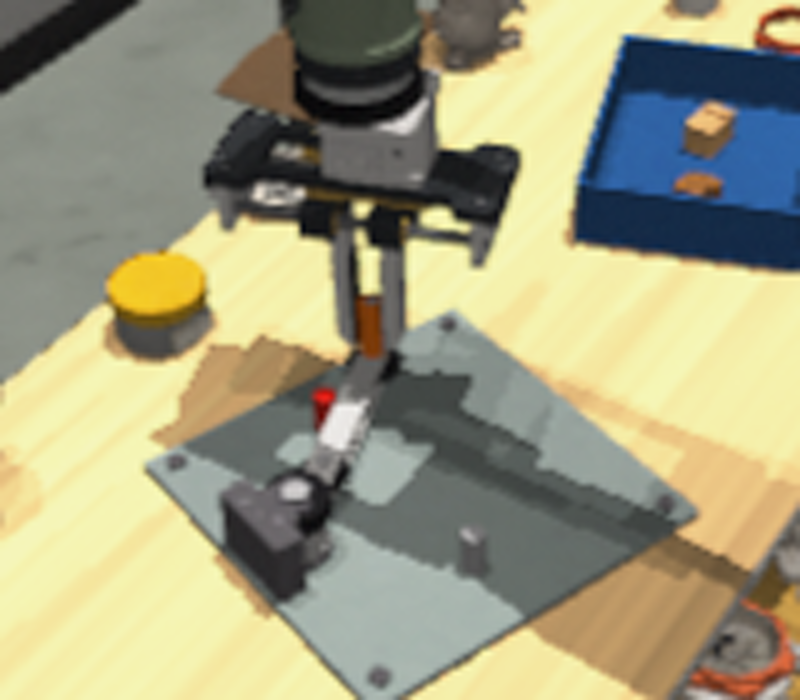

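View pics/w10.png

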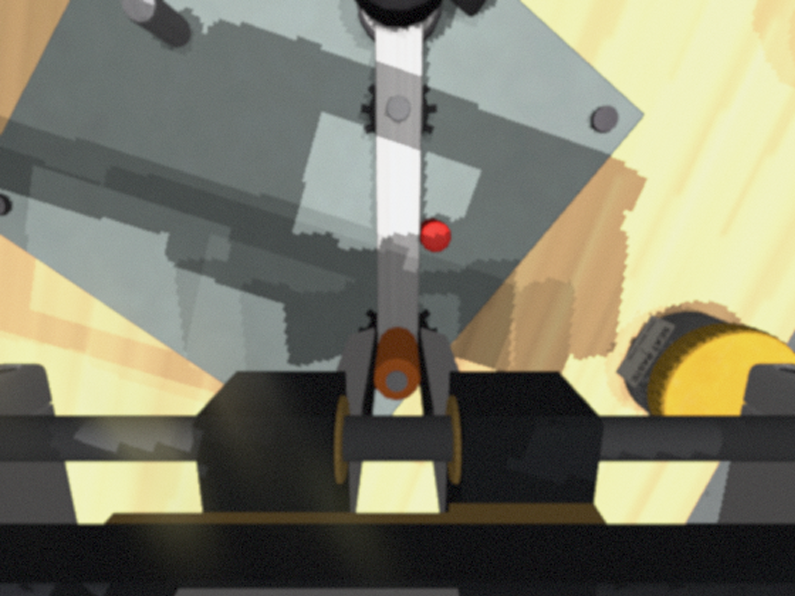

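drive_tool([
  [0,0,0.1,0,0,0,0],
  [0,0,0.1,0,0,0,0],
  [0,0,0.1,0,0,0,0],
  [0,0,0.1,0,0,0,0],
  [0,0,0.1,0,0,0,0],
  [0,0,0.1,0,0,0,0],
  [0,0,0.1,0,0,0,0],
  [0,0,0.1,0,0,0,0],
  [0,0,0.1,0,0,0,0],
  [0,0,0.1,0,0,0,0],
  [0,0,0.1,0,0,0,0],
  [0,0,0.1,0,0,0,0],
])

```text
time_s: 15.67
eef_pos: [0.6221, 0.086, 0.1839]
ee_rot: [-1.847, -2.532, 0.016]
force: [-14.6, -6.1, 11.0]
opening: 0.0177
```

```bash
python3 arc.py;  python3 - <<'E'
from h import *
snap("wrist","w11",(220,80,360,300),3)
snap("scene","c11",(180,120,420,340),3.3)
E
```

```text
[0.62206151 0.08595184 0.18388132] op 0.017716708058101056 F [-14.5781977   -6.10366993  10.99126653] r 0.14935094464555457 ang -72.64040580611449 jaw 17.792955853145052 15.6667
```

View pics/w11.png

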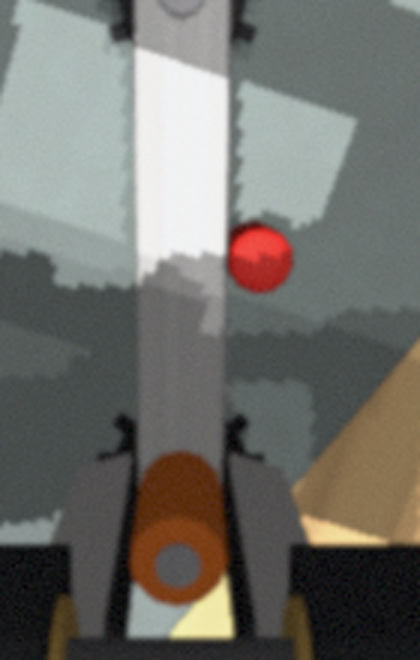

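View pics/c11.png

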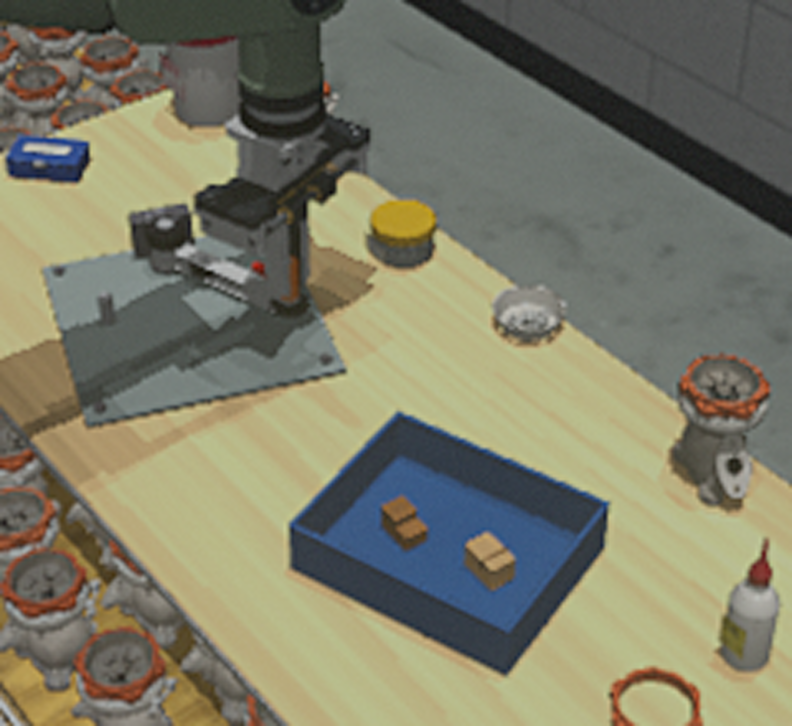

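The arm's flank touches the red stop, at crop pixel (230, 255). The push holds steady at about 16 N, the post is between the fingers, and both offcuts are in the bin.

```bash
python3 -c "
from station import job
print(job.finish_job())"
```

```text
the job is handed in; nothing more can be done
None
```

Both offcuts are in the blue scrap bin, and the cage arm is against the red stop with the fingers still holding the orange post. I handed the job in at about 16 s of the 70 s allowed.

- **Offcuts:** the last scene picture shows both lying flat on the bin floor. I placed the pale one first, then the brown one.
- **Cage arm:** the last wrist picture shows its forward flank touching the stop. The measured arm angle is -72.6° in world axes, as predicted for the stop. Over the last 3 mm of commanded push the post moved only about 0.4 mm. The sideways force rose from about 8 N to 16 N and was steady when I handed in.
- **Grip:** the post is held with 30 N, at an opening of 17.7 mm for the 18 mm post.
- **Other things on the board:** the pin case, grease tub, nut dish, oil bottle and spare ring look unmoved in the scene pictures. I did not check the hex key again at the end.
- **Odd reading:** the wrist also showed about 11 N of vertical force at the end. I did not trace its cause, but it is well under the limits.

No check failed. The scene camera put the post about 5 mm from the wrist camera's reading. I used the wrist value, which agreed with the 150 mm radius.

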